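Put the bench tools back in their nests

ROBOT

A 7-joint arm with a two-finger parallel gripper is mounted at the origin on a cart in front of the work surface, level with it; the furniture and walls round the work are solid. World frame = base frame: x ahead of the robot, y to its left, z up, the work surface at z = 0. Lengths are in m, angles in rad, forces in N, time in s.
With the tool pointing down it reaches from about 0.425 to 0.875 m from the base axis. Payload 9.9 kg.
Tool frame: the origin (TCP) lies midway between the tips of the shut fingers; the grasp point (between the pads) lies 19 mm behind it; z points along the fingers, y is the line along which they close (so a half turn about z gives the same grasp; the last joint's range is limited). The gripper opens to 85 mm and grips with 20 to 120 N. Pads are 22 mm wide; open, the fingers measure 114 mm over their backs; the gripper's body (76 mm by 85 mm) begins 54 mm behind the grasp point. The pads swing forward as they close: fully open they stand 13 mm farther back than shut.
Start: joints at [-1.421, 0.576, 0.025, 1.437, -0.015, 1.129, -0.057], TCP at [0.156, 0.657, 0.231] pointing down, gripper open.
Joint ranges: [-2.76, 2.76], [-0.34, 2.15], [-1.52, 1.57], [0.19, 2.46], [-1.09, 4.23], [0.17, 1.99], [-2.82, 2.82]. Speed limits (rad/s): [2.22, 2.22, 3.01, 3.01, 3.14, 3.14, 3.14].

INTERFACE

Orientations are given as [roll, pitch, yaw] about the fixed x, y, z axes, in that order (R = Rz(yaw) Ry(pitch) Rx(roll)).
In Python, from workcell import arm, imaging gives the robot as it stands.
- The arm moves only by the tool drive_tool, never from a script. Its argument "plan" is a list of rows, each a list of 3 entries, a list of its own where there are three numbers: the turn, a rotation vector about the tool's x, y, z in rad, then the shift along the tool's x, y, z in cm, then the closure, from 0 (fully open) to 1 (shut). In form: [[[ax, ay, az], [tx, ty, tz], fingers], ...]. A call has 1 to 20 rows; each row shifts and turns the commanded pose from where the row before left it, along the tool's axes as they then stand; what a row does not reach is not made up. A row lasts 1/10 s, in which the tool goes at most 50 mm and 8.59 degrees, less where a joint would pass 70% of its speed; a pose out of reach is approached as far as the arm can. A call is refused whole if a number of a shift passes 5 or a number of a turn 0.15, either way. A call with a gripper value outside its range is refused whole. The fingers move at their own pace and stop on an object; the grip force is fixed at half the most. Time passes only in rows, so rows that do not move let the fingers close. It gives the time, the measured TCP pose, the force, the opening and the grip force at its end, in the units of the state.
- arm.get_obs(): the state, without advancing time (a new reading comes with each control period).
- imaging.read_camera(name): name is "side" or "top" or "wrist"; returns a dict with "frame" (480x640x3 uint8, red, green, blue), "fovy" (degrees; the focal length in pixels is half the picture's height over the tangent of half this angle, whatever the lens; pixels are square), "cx", "cy" (the principal point, pixels), "pose" (4x4, takes a point from camera to world coordinates). Camera axes: x right, y down, z forward; pixel columns grow to the right and rows downward; lengths in m; the calibration is good to about 2 mm. A picture is of the moment at which its call begins. There is no depth.
- arm.finish_job(): hands the job in; it is judged then, once.
The state is a dict: "clock": time; "q": joint angles; "dq": joint speeds; "effort": joint torques, N m; "position": TCP position; "eef_rot": TCP orientation; "ft_force": force on the tool from outside, world axes, zero at the start; "torque": the same for the moment, N m; "grip_width": finger opening in m; "grasp_force": force on a finger pad.
Only numpy, scipy, OpenCV 4.12 (cv2) and the standard library are available. Lean on these libraries where they do the work, as an engineer would, in place of code of your own. Each camera call takes 0.05 s, during which the arm holds its last target. There are 200 camera calls.

TASK

Clear the bench at the end of the shift: put each of the four loose hand tools into the nest on the aluminium plate that is cut to its outline, the red-handled screwdriver in the one with the red floor and the yellow-handled one in the one with the yellow floor. Each tool must lie flat on the floor of its pocket, the same way round as the outline (the tweezers either way). Leave the two aluminium stand-offs standing where they are.

Things in the scene. Friction and masses are not known exactly. Their poses are not given: they have to be found in the camera images.
- red_driver: Precision screwdriver with a red handle, 148 mm long, 28 g, lying on the mat. Origin at mid-length on its underside; y along it, z up: handle 12 wide x 11 high at y = -2 to +74 mm, thin steel shaft at y = -2 to -74 mm. The weight is in the handle: grip across it near y = +36 mm.
- yellow_driver: The same screwdriver with a yellow handle (handle at y = -2 to +74 mm, 12 wide x 11 high; grip near y = +36 mm).
- brush: Black antistatic brush, 158 mm long, 24 g, lying flat. Origin at mid-length on its underside; y along it, z up: flat handle 18 wide x 9 high at y = -31 to +79 mm, bristle head 24 wide x 10 high at y = -79 to -28 mm. Grip across the handle near y = +8 mm.
- tweezers: Fine steel tweezers lying on their side, 121 mm long, 10 wide x 9 high, 18 g. Origin at mid-length on the underside; y along them, z up. Grip across the middle (y = 0).
- nest_red: Fixed black block 64 (x) x 180 (y) x 15 mm, pocket floor red. Origin at its underside's centre, 6 mm above bench; z up. Floor 6 mm above origin; walls upright 5 mm, then 4 mm of 45 degree flare. Handle pocket 18 wide, y = -8 to +80; shaft slot 8 wide to y = -80. Driver home: axes as the nest's, origin 6 mm above its. Finger channel, to floor depth, right across the block at y = +14 to +58.
- nest_yellow: The same nest with a yellow pocket floor, for the yellow screwdriver (frame and sizes as nest_red; it stands the other way round). The four nests stand two by two on an aluminium plate in the left half of the bench, centres 100 mm apart across their width and 184 mm along their length; which stands where changes.
- nest_brush: Same block, heights, flare and frame as nest_red, pocket floor blue, brush outline: 30 wide for the bristles at y = -84 to -22 mm, 22 wide for the handle from there to y = +84. Brush home: axes as the nest's, origin 6 mm above its. Finger channel, to floor depth, right across the block at y = -14 to +30 mm.
- nest_tweezers: Same block, heights, flare and frame as nest_red, pocket floor white: a straight pocket 16 wide at y = -66 to +64 mm for the tweezers, either way round. Home: tweezers' origin 6 mm above the nest's, along its y. Finger channel, to floor depth, right across the block at y = -22 to +22 mm.
- standoff_1: Turned aluminium stand-off, a pale post 16 x 18 mm, 30 mm high, standing loose on the mat among the tools. Origin at the centre of its underside, z up.
- standoff_2: A second stand-off, the same.

How it is judged:
At the end, for the whole second after the job is handed in: Each of the four tools lies at rest in its own nest: origin within 10 mm of the nest's in plan, within 2 mm of its height when on the pocket floor, along the nest within 0.12 rad, level within 0.08 rad; both stand-offs upright within 15 mm of where they were (horizontal distance between red_driver and nest_red below 0.01 m and z of red_driver in the frame of nest_red between 0.004 and 0.008 m and angle between the y axis of red_driver and the y axis of nest_red, either way round below 0.12 rad and angle between each of red_driver, yellow_driver, brush, tweezers's own z axis and vertical below 0.08 rad and linear speed of each of red_driver, yellow_driver, brush, tweezers below 0.01 m/s and horizontal distance between yellow_driver and nest_yellow below 0.01 m and z of yellow_driver in the frame of nest_yellow between 0.004 and 0.008 m and angle between the y axis of yellow_driver and the y axis of nest_yellow, either way round below 0.12 rad and horizontal distance between brush and nest_brush below 0.01 m and z of brush in the frame of nest_brush between 0.004 and 0.008 m and angle between the y axis of brush and the y axis of nest_brush, either way round below 0.12 rad and horizontal distance between tweezers and nest_tweezers below 0.01 m and z of tweezers in the frame of nest_tweezers between 0.004 and 0.008 m and angle between the y axis of tweezers and the y axis of nest_tweezers, either way round below 0.12 rad and distance of each of standoff_1, standoff_2 from where it was at the start of the episode below 0.015 m and angle between each of standoff_1, standoff_2's own z axis and vertical below 0.1 rad); the robot touches nothing.
It fails at once if a stand-off was knocked over or pushed away by more than 15 mm (distance of any of standoff_1, standoff_2 from where it was at the start of the episode above 0.015 m or angle between any of standoff_1, standoff_2's own z axis and vertical above 0.3 rad).
It also fails if it takes over 90 s, if anything falls off the work surface, if the arm or the gripper's body presses on something with over 40 N, if the wrist force passes 120 N, or if a joint passes its speed limit or range.

## Working session

There is one attempt and no reset: what is moved stays moved. The work goes in short steps, Python scripts to look and compute and a tool call to move; the robot and the scene stay as the last step left them, time stands still between calls to the robot, and variables do not carry over. Pictures are saved under pics/ and viewed, at most 14 in all, crops included, and the job is handed in when it is done.

Besides the shell and the picture viewer there is one more tool, called after "Emit:" as name(argument=value, ...), one argument or row to a line, values as JSON. drive_tool: Moves the arm, as the interface text tells. Its arguments: {"type":"object","properties":{"plan":{"type":"array","items":{"type":"array"}}},"required":["plan"]}

```bash
ls; mkdir -p pics; python3 - <<'E'
from workcell import arm, imaging
import cv2,numpy as np
np.set_printoptions(precision=4,suppress=True)
print(arm.get_obs())
for n in("top","side"):
    d=imaging.read_camera(n); cv2.imwrite(f"pics/{n}0.png",d["frame"][:,:,::-1]); print(n,d["fovy"],d["cx"],d["cy"],d["pose"],[k for k in d])
E
```

```text
pics
{'clock': 0.0, 'q': array([-1.4208,  0.5765,  0.0248,  1.4379, -0.015 ,  1.129 , -0.0565]), 'dq': array([ 0.0001,  0.0001,  0.0001, -0.0004, -0.0001,  0.0005, -0.0001]), 'effort': array([ -0.    , -76.5734,   2.2503, -28.5985,   0.0153,   0.0121,
         0.    ]), 'position': array([0.1563, 0.6562, 0.2304]), 'eef_rot': array([-3.1399,  0.0001,  2.9078]), 'ft_force': array([-0.074 , -0.313 ,  0.1716]), 'torque': array([0.0038, 0.0414, 0.0332]), 'grasp_force': 0.0, 'grip_width': 0.08514655535392146}
top 45.075804655528586 311.10659799220764 234.08434522061356 [[ 0.0152 -0.991   0.1331  0.3555]
 [-0.9998 -0.0135  0.014  -0.0348]
 [-0.0121 -0.1333 -0.991   1.6406]
 [ 0.      0.      0.      1.    ]] ['frame', 'fovy', 'cx', 'cy', 'pose']
side 47.742205552183265 317.92991591423856 234.65647240507226 [[-0.9698 -0.1465  0.1951  0.34  ]
 [-0.244   0.5869 -0.772   0.8733]
 [-0.0014 -0.7963 -0.6049  0.759 ]
 [ 0.      0.      0.      1.    ]] ['frame', 'fovy', 'cx', 'cy', 'pose']
```

View pics/top0.png

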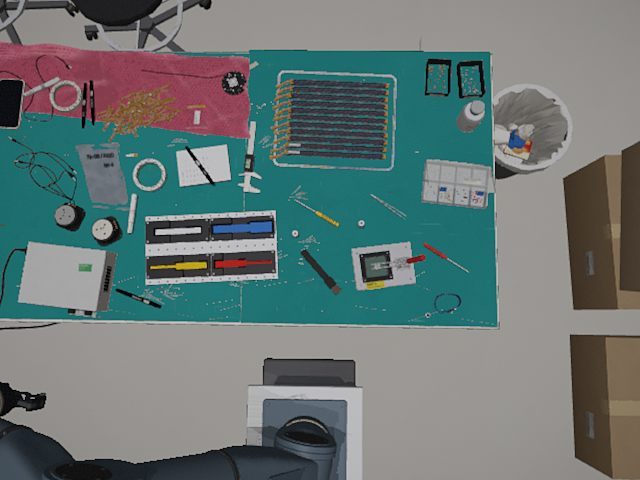

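View pics/side0.png

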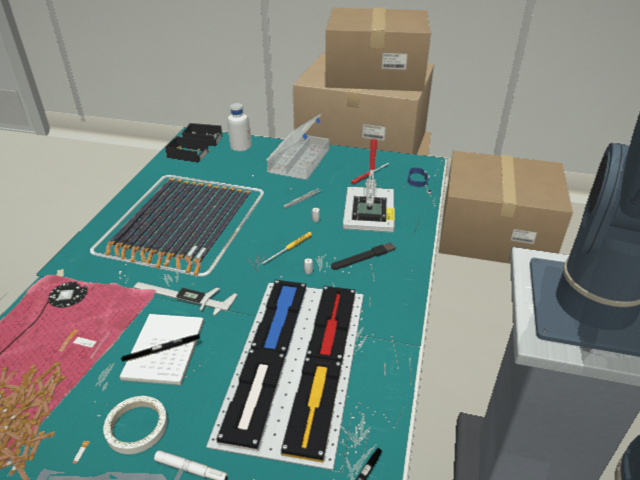

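The top view shows the tools: yellow driver about (315,211), tweezers (388,205), brush (320,271) and red driver (445,257), with stand-offs at (295,234) and (361,223). The nests are white (179,231), blue (243,228), yellow (177,267) and red (243,264). I'll zoom in to get ends.

```bash
cat > h.py <<'E'
from workcell import arm, imaging
import cv2,numpy as np
np.set_printoptions(precision=4,suppress=True)
def ray(d,u,v,z):
    f=240/np.tan(np.radians(d["fovy"]/2)); T=d["pose"]
    r=T[:3,:3]@[(u-d["cx"])/f,(v-d["cy"])/f,1]; o=T[:3,3]
    return (o+r*(z-o[2])/r[2])[:2]
def proj(d,p):
    f=240/np.tan(np.radians(d["fovy"]/2)); T=d["pose"]
    c=T[:3,:3].T@(np.array(p)-T[:3,3]); return c[:2]/c[2]*f+[d["cx"],d["cy"]]
def crop(d,name,x0,y0,w,h,s):
    cv2.imwrite(f"pics/{name}.png",cv2.resize(d["frame"][y0:y0+h,x0:x0+w,::-1],None,fx=s,fy=s,interpolation=cv2.INTER_CUBIC))
def go(x,y,z,yaw):
    "shift in tool axes as they stand now (cm) and turn about tool z"
    o=arm.get_obs(); r,p,w=o["eef_rot"]; d=np.array([x,y,z])-o["position"]
    a=(w-yaw+np.pi/2)%np.pi-np.pi/2
    c,s=np.cos(w),np.sin(w)
    print("pos",o["position"],"rpy",o["eef_rot"],"world d cm",d*100,"| tool shift now",np.array([c*d[0]+s*d[1],s*d[0]-c*d[1],-d[2]])*100,"turn z",a,"alt",a-np.sign(a)*np.pi,"q7",o["q"][6],"t",o["clock"])
E
python3 - <<'E'
from h import *
d=imaging.read_camera("top")
crop(d,"tools",270,180,210,120,3.8)
crop(d,"nests",140,205,145,85,5.5)
for n,u,v,z in [("nw",179,231,.012),("nb",243,228,.012),("ny",177,267,.012),("nr",243,264,.012),("so1",295,234,.03),("so2",361,223,.03),("yd",315,211,.006),("tw",388,205,.006),("br",320,271,.006),("rd",445,257,.006)]: print(n,ray(d,u,v,z))
E
```

```text
nw [0.578 0.365]
nb [0.5891 0.1825]
ny [0.4752 0.366 ]
nr [0.4864 0.1793]
so1 [0.5715 0.0332]
so2 [ 0.6053 -0.152 ]
yd [ 0.642  -0.0219]
tw [ 0.6622 -0.2309]
br [ 0.4701 -0.0385]
rd [ 0.5148 -0.3915]
```

View pics/tools.png

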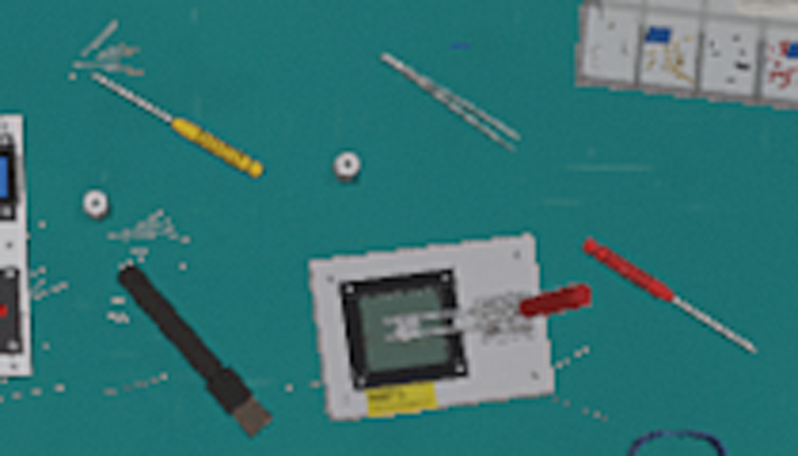

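View pics/nests.png

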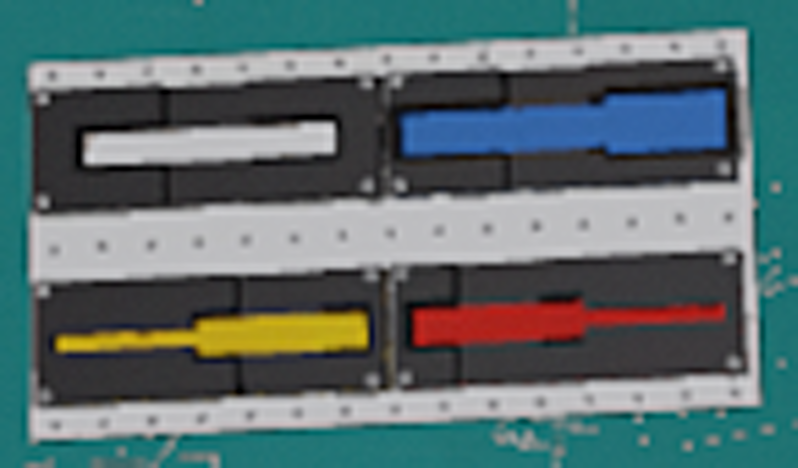

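```bash
python3 - <<'E'
from h import *
d=imaging.read_camera("top")
R=lambda u,v,z:ray(d,u/3.8+270,v/3.8+180,z)
N=lambda u,v,z:ray(d,u/5.5+140,v/5.5+205,z)
for n,a,b,z in [("yd",(262,171),(96,75),.006),("rd",(588,244),(755,350),.006),("br",(125,272),(258,425),.005),("tw",(385,57),(516,145),.005)]:
    A,B=R(*a,z),R(*b,z); v=A-B; print(n,"handle",A,"tip",B,"c",(A+B)/2,"len",np.hypot(*v),"ang y-axis",np.arctan2(v[1],v[0]))
for n,a,b in [("nw",(83,150),(335,137)),("nb",(402,135),(726,121)),("ny",(368,335),(56,345)),("nr",(414,328),(725,312))]:
    A,B=N(*a,.012),N(*b,.012); v=A-B; print(n,A,B,"c",(A+B)/2,"len",np.hypot(*v),"ang",np.arctan2(v[1],v[0]))
print([N(*p,.021) for p in [(35,90),(735,62),(740,368),(35,408)]])
print("so",R(95,202,.03),R(347,163,.03))
print("lever end, z guesses",[R(588,295,z) for z in (.03,.08,.12)], "fixture plate",[R(*p,.01) for p in [(310,262),(534,236),(552,395),(330,418)]])
E
```

```text
yd handle [ 0.6024 -0.0909] tip [0.6741 0.0353] c [ 0.6382 -0.0278] len 0.1451904892906413 ang y-axis -2.0879336598650973
rd handle [ 0.5505 -0.3347] tip [ 0.473  -0.4574] c [ 0.5118 -0.3961] len 0.14506757752912014 ang y-axis 1.007717060054493
br handle [0.5247 0.0108] tip [ 0.4123 -0.0896] c [ 0.4685 -0.0394] len 0.15081594961980507 ang y-axis 0.7290335260221984
tw handle [ 0.691  -0.1832] tip [ 0.6248 -0.2817] c [ 0.6579 -0.2325] len 0.1186668123731459 ang y-axis 0.9794058253695558
nw [0.5735 0.4332] [0.582  0.3025] c [0.5777 0.3679] len 0.1309861545496895 ang 1.636301402423773
nb [0.5835 0.2677] [0.5931 0.0999] c [0.5883 0.1838] len 0.16814994795512417 ang 1.6278598365063572
ny [0.4795 0.2813] [0.4721 0.4419] c [0.4758 0.3616] len 0.16079847006339087 ang -1.524490049294422
nr [0.4835 0.2578] [0.494 0.098] c [0.4887 0.1779] len 0.16013669311625026 ang 1.636483863118976
[array([0.6032, 0.4571]), array([0.6227, 0.0952]), array([0.4647, 0.0889]), array([0.4391, 0.4484])]
so [0.5739 0.0332] [ 0.6056 -0.1529]
lever end, z guesses [array([ 0.5099, -0.3299]), array([ 0.5051, -0.3208]), array([ 0.5013, -0.3134])] fixture plate [array([ 0.5336, -0.1271]), array([ 0.5555, -0.2939]), array([ 0.4374, -0.3063]), array([ 0.418 , -0.1425])]
```

Emit:
drive_tool(
  plan=[
    [[0, 0, 0.142], [0, 0, 0], 0],
    [[0, 0, 0.142], [0, 0, 0], 0],
    [[0, 0, 0.142], [0, 0, 0], 0],
    [[0, 0, 0.142], [0, 0, 0], 0],
    [[0, 0, 0.142], [0, 0, 0], 0],
    [[0, 0, 0.142], [0, 0, 0], 0],
    [[0, 0, 0.142], [0, 0, 0], 0],
    [[0, 0, 0.142], [0, 0, 0], 0],
    [[0, 0, 0.142], [0, 0, 0], 0],
    [[0, 0, 0], [-3.7, 3.2, 0], 0],
    [[0, 0, 0], [-3.7, 3.2, 0], 0],
    [[0, 0, 0], [-3.7, 3.2, 0], 0],
    [[0, 0, 0], [-3.7, 3.2, 0], 0],
    [[0, 0, 0], [-3.7, 3.2, -0.5], 0],
    [[0, 0, 0], [-3.7, 3.2, -0.5], 0],
    [[0, 0, 0], [-3.7, 3.2, -0.5], 0],
    [[0, 0, 0], [-3.7, 3.2, -0.5], 0],
    [[0, 0, 0], [-3.7, 3.2, -0.5], 0],
    [[0, 0, 0], [-3.7, 3.2, -0.5], 0],
    [[0, 0, 0], [-3.7, 3.2, 0], 0],
  ],
)

```text
clock: 2.2
position: [0.5331, 0.2697, 0.2621]
eef_rot: [3.141, -0.001, 1.63]
ft_force: [1.1, 1.3, 0.0]
grip_width: 0.0855
grasp_force: 0.0
```

```bash
python3 - <<'E'
from h import *
d=imaging.read_camera("wrist"); crop(d,"w1",0,0,640,480,1); print(d["pose"],d["fovy"],d["cx"],d["cy"])
go(.53,.27,.25,1.63)
# lever height: match side/top rays
t=imaging.read_camera("top"); s=imaging.read_camera("side")
for z in (.02,.05,.08,.11): print(z,ray(t,588/3.8+270,295/3.8+180,z),ray(s,373,140,z))
E
```

```text
[[ 0.9982  0.057   0.0167  0.5278]
 [ 0.0594 -0.9574 -0.2824  0.3408]
 [-0.0001  0.2829 -0.9591  0.4045]
 [ 0.      0.      0.      1.    ]] 68.0438798626601 314.9762882408899 240.39793540194793
pos [0.539  0.2606 0.2622] rpy [3.1366 0.0046 1.62  ] world d cm [-0.9     0.9365 -1.2193] | tool shift now [ 0.9796 -0.8528  1.2193] turn z -0.00996100562821578 alt 3.1316316479615773 q7 -0.27610129153662805 t 2.25
0.02 [ 0.5109 -0.3318] [ 0.5338 -0.5527]
0.05 [ 0.508  -0.3263] [ 0.5259 -0.4948]
0.08 [ 0.5051 -0.3208] [ 0.518  -0.4369]
0.11 [ 0.5023 -0.3153] [ 0.5102 -0.379 ]
```

View pics/w1.png

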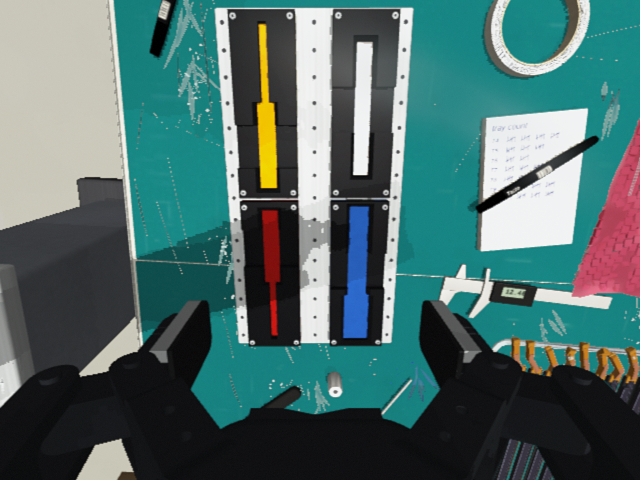

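```bash
python3 - <<'E'
from h import *
d=imaging.read_camera("wrist"); go(.53,.27,.25,1.63)
# re-detect by colour in still picture
h=cv2.cvtColor(d["frame"],cv2.COLOR_RGB2HSV); roi=np.zeros(h.shape[:2],np.uint8); roi[:350,200:425]=1
for n,lo,hi in [("yellow",(20,150,90),(32,255,255)),("red",(0,180,60),(6,255,255)),("blue",(105,120,60),(118,255,255)),("white",(0,0,225),(180,20,255))]:
    m=cv2.inRange(h,lo,hi)*roi
    k,l,st,c=cv2.connectedComponentsWithStats(m)
    if n=="white":
        i=l[110,363]
    else: i=1+np.argmax(st[1:,4])
    ys,xs=np.nonzero(l==i); P=np.array([ray(d,u,v,.012) for u,v in zip(xs,ys)])
    (c0,wh,an)=cv2.minAreaRect((P*1000).astype(np.float32)); 
    print(n,len(xs),"centre mm",c0,wh,an, "px",proj(d,[c0[0]/1e3,c0[1]/1e3,.012]))
E
```

```text
pos [0.5324 0.2697 0.2611] rpy [-3.1413  0.0003  1.6266] world d cm [-0.2413  0.0289 -1.1072] | tool shift now [ 0.0423 -0.2393  1.1072] turn z -0.0033993501774198798 alt 3.1381933034123732 q7 -0.28555084654514623 t 2.4
yellow 2153 centre mm (475.31195068359375, 362.551025390625) (19.320547103881836, 159.78707885742188) 3.5182838439941406 px [264.0474 107.6253]
red 1527 centre mm (486.70562744140625, 178.9121856689453) (18.759361267089844, 159.4481964111328) 3.533170700073242 px [271.9285 273.3781]
blue 2881 centre mm (585.934814453125, 184.8587646484375) (30.80760955810547, 167.2299346923828) 4.276350975036621 px [356.0407 272.7743]
white 1811 centre mm (575.029052734375, 367.6614990234375) (14.904762268066406, 127.09244537353516) 3.5073139667510986 px [360.5555 107.7244]
```

The wrist view shows all four pockets. Measured spacings are 100 and 184 mm and yaw is 1.633, which agree with the given sizes. Next I'll move over the tools and look.

Emit:
drive_tool(
  plan=[
    [[0, 0, 0], [-4.2, 0, 0], 0],
    [[0, 0, 0], [-4.2, 0, 0], 0],
    [[0, 0, 0], [-4.2, 0, 0], 0],
    [[0, 0, 0], [-4.2, 0, 0], 0],
    [[0, 0, 0], [-4.2, 0, 0], 0],
    [[0, 0, 0], [-4.2, 0, 0], 0],
    [[0, 0, 0], [-4.2, 0, 0], 0],
    [[0, 0, 0], [-4.2, 0, 0], 0],
    [[0, 0, 0], [-4.2, 0, 0], 0],
    [[0, 0, 0], [-4.2, 0, 0], 0],
    [[0, 0, 0], [0, 0, 0], 0],
    [[0, 0, 0], [0, 0, 0], 0],
    [[0, 0, 0], [0, 0, 0], 0],
  ],
)

```text
clock: 3.7
position: [0.5568, -0.1457, 0.261]
eef_rot: [-3.141, -0.001, 1.633]
ft_force: [0.4, 0.6, -0.2]
grip_width: 0.0857
grasp_force: 0.0
```

```bash
python3 - <<'E'
from h import *
d=imaging.read_camera("wrist"); crop(d,"w2",0,0,640,480,1); np.savez("w2.npz",**d)
go(.56,-.15,.25,1.63)
E
```

```text
pos [ 0.5568 -0.1456  0.2611] rpy [-3.1413 -0.0012  1.6331] world d cm [ 0.3158 -0.4378 -1.1069] | tool shift now [-0.4566  0.288   1.1069] turn z 0.0031006908051374182 alt -3.1384919627846557 q7 0.46660866186674194 t 3.75
```

View pics/w2.png

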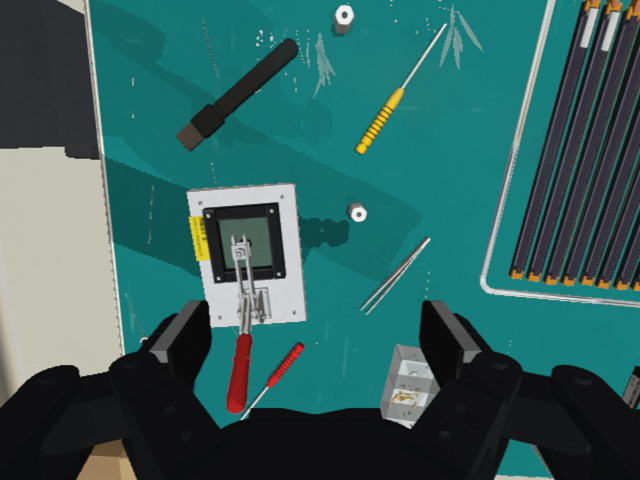

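Clear view: yellow handle end (359,152), tip (445,26); brush ends (292,43) and (187,141); tweezers (428,239) to (364,311); red handle end (300,346); stand-offs (344,15) and (358,212).

```bash
python3 - <<'E'
from h import *
d=np.load("w2.npz")
for n,a,b,z,g in [("yd",(359,152),(445,26),.005,.036),("br",(293,42),(187,141),.005,.008),("tw",(428,238),(364,311),.006,0)]:
    A,B=ray(d,*a,z),ray(d,*b,z); v=A-B; L=np.hypot(*v); c=(A+B)/2; print(n,A,B,"len",L,"ang",np.arctan2(v[1],v[0]),"c",c,"grip",c+g*v/L)
print(ray(d,300,346,.006),ray(d,271,384,.006),"so",ray(d,344,13,.03),ray(d,357,210,.03))
# yellow by colour
h=cv2.cvtColor(d["frame"],cv2.COLOR_RGB2HSV); m=cv2.inRange(h,(20,150,90),(32,255,255)); m[:,:320]=0;m[200:]=0;m[:,460:]=0
P=np.array([ray(d,u,v,.007) for v,u in zip(*np.nonzero(m))]); r=cv2.minAreaRect((P*1000).astype(np.float32)); print("yellow handle",r)
E
```

```text
yd [ 0.5999 -0.0886] [0.6732 0.0376] len 0.14597611227005894 ang -2.0973257732470127 c [ 0.6365 -0.0255] grip [ 0.6185 -0.0567]
br [0.5234 0.014 ] [ 0.4133 -0.0887] len 0.15053120957293006 ang 0.7512073470364501 c [ 0.4683 -0.0373] grip [ 0.4742 -0.0319]
tw [ 0.6892 -0.1804] [ 0.6245 -0.2786] len 0.11766779187025667 ang 0.987883155092465 c [ 0.6568 -0.2295] grip [ 0.6568 -0.2295]
[ 0.5479 -0.333 ] [ 0.5125 -0.3928] so [0.571  0.0353] [ 0.6005 -0.1478]
yellow handle ((617.7471923828125, -55.68326950073242), (75.7579116821289, 10.339208602905273), 60.281917572021484)
```

Emit:
drive_tool(
  plan=[
    [[0, 0, 0.146], [0, 0, 0], 0.4],
    [[0, 0, 0.146], [0, 0, 0], 0.4],
    [[0, 0, 0.146], [0, 0, 0], 0.4],
    [[0, 0, 0.146], [0, 0, 0], 0.4],
    [[0, 0, 0], [3.6, 0.27, 3], 0.4],
    [[0, 0, 0], [3.6, 0.27, 3], 0.4],
    [[0, 0, 0], [3.6, 0.27, 3], 0.4],
    [[0, 0, 0], [0, 0, 4], 0.4],
    [[0, 0, 0], [0, 0, 4], 0.4],
    [[0, 0, 0], [0, 0, 4], 0.4],
    [[0, 0, 0], [0, 0, 1.5], 0.4],
    [[0, 0, 0], [0, 0, 0], 0.4],
    [[0, 0, 0], [0, 0, 0], 0.4],
    [[0, 0, 0], [0, 0, 0], 0.4],
  ],
)

```text
clock: 5.15
position: [0.619, -0.0588, 0.0384]
eef_rot: [3.139, -0.001, 1.046]
ft_force: [0.9, -0.2, 0.3]
grip_width: 0.0516
grasp_force: 0.0
```

```bash
python3 - <<'E'
from h import *
go(.618,-.056,.003,1.05); d=imaging.read_camera("wrist"); crop(d,"w3",0,0,640,480,1); print(arm.get_obs()["grip_width"], proj(d,[.618,-.056,.006]))
E
```

```text
pos [ 0.619  -0.0588  0.0384] rpy [ 3.1387 -0.0014  1.0461] world d cm [-0.1034  0.2834 -3.5418] | tool shift now [ 0.1935 -0.2315  3.5418] turn z -0.0039029018193057485 alt 3.1376897517704876 q7 -0.03292914304750643 t 5.15
0.051107383065456716 [311.2876 271.8596]
```

View pics/w3.png

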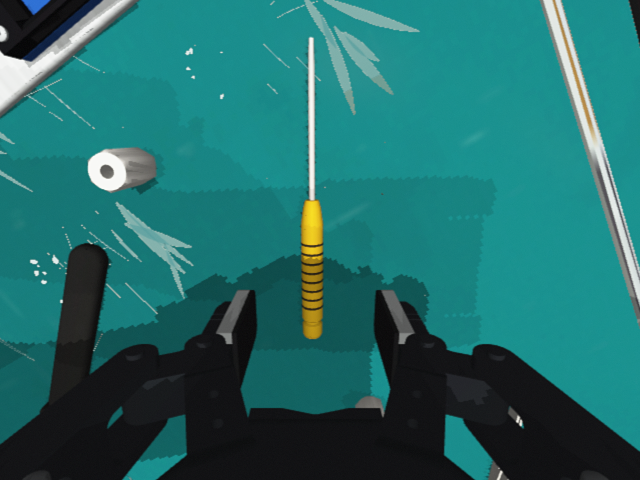

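Emit:
drive_tool(
  plan=[
    [[0, 0, 0], [0.1, -0.1, 1.5], 0.4],
    [[0, 0, 0], [0.1, -0.1, 1.5], 0.4],
    [[0, 0, 0], [0, 0, 0.5], 0.4],
    [[0, 0, 0], [0, 0, 0], 0.4],
    [[0, 0, 0], [0, 0, 0], 0.4],
    [[0, 0, 0], [0, 0, 0], 1],
    [[0, 0, 0], [0, 0, 0], 1],
    [[0, 0, 0], [0, 0, 0], 1],
    [[0, 0, 0], [0, 0, 0], 1],
    [[0, 0, 0], [0, 0, 0], 1],
    [[0, 0, 0], [0, 0, 0], 1],
  ],
)

```text
clock: 6.3
position: [0.6173, -0.0561, 0.0019]
eef_rot: [3.141, -0.0, 1.046]
ft_force: [-0.7, -0.2, 5.6]
grip_width: 0.0088
grasp_force: 60.2
```

Emit:
drive_tool(
  plan=[
    [[0, 0, 0], [0, 0, -2], 1],
    [[0, 0, 0], [0, 0, -3], 1],
    [[0, 0, 0], [0, 0, -3], 1],
    [[0, 0, -0.147], [0, 0, -1], 1],
    [[0, 0, -0.147], [0, 0, -1], 1],
    [[0, 0, -0.147], [0, 0, -1], 1],
    [[0, 0, -0.147], [0, 0, 0], 1],
    [[0, 0, 0], [3.9, -1.16, 0], 1],
    [[0, 0, 0], [3.9, -1.16, 0], 1],
    [[0, 0, 0], [3.9, -1.16, 0], 1],
    [[0, 0, 0], [3.9, -1.16, 0], 1],
    [[0, 0, 0], [3.9, -1.16, 0], 1],
    [[0, 0, 0], [3.9, -1.16, 0], 1],
    [[0, 0, 0], [3.9, -1.16, 0], 1],
    [[0, 0, 0], [3.9, -1.16, 0], 1],
    [[0, 0, 0], [3.9, -1.16, 0], 1],
    [[0, 0, 0], [3.9, -1.16, 0], 1],
    [[0, 0, 0], [0, 0, 0], 1],
    [[0, 0, 0], [0, 0, 0], 1],
    [[0, 0, 0], [0, 0, 0], 1],
  ],
)

```text
clock: 8.3
position: [0.4771, 0.3246, 0.1113]
eef_rot: [3.141, 0.001, 1.633]
ft_force: [-0.8, 0.0, 0.2]
grip_width: 0.0089
grasp_force: 59.5
```

```bash
python3 - <<'E'
from h import *
go(.4775,.3266,.015,1.633); d=imaging.read_camera("wrist"); crop(d,"w4",0,0,640,480,1); np.savez("w4.npz",**d); print(arm.get_obs()["grip_width"])
# where held driver would project: handle end & tip of driver in tool frame
E
```

```text
pos [0.4771 0.3246 0.1113] rpy [3.1414 0.0008 1.6325] world d cm [ 0.0439  0.1991 -9.6318] | tool shift now [0.196  0.0561 9.6318] turn z -0.00047735278218530297 alt 3.141115300807608 q7 -0.27856524196385396 t 8.3
0.009024667085993011
```

View pics/w4.png

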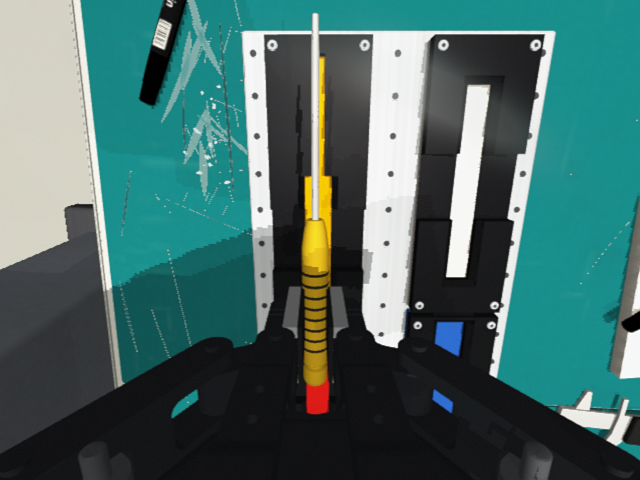

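```bash
python3 - <<'E'
from h import *
d=np.load("w4.npz"); p=np.array([.4771,.3246]); u=np.array([-.0617,.998])
for g in (.110,.038,-.038):
    print(g,[proj(d,[*(p+u*g),.1113-.0019+h]) for h in (.0055,)])
print("true nest floor: tip/handle step",[proj(d,[*(np.array([.4753,.3626])+u*g),.012]) for g in (.08,.0)])
E
```

```text
0.11 [array([318.1768,  18.0672])]
0.038 [array([317.708 , 222.0524])]
-0.038 [array([317.34  , 382.1836])]
true nest floor: tip/handle step [array([317.7878,  55.9543]), array([317.5166, 186.3627])]
```

```bash
python3 - <<'E'
from h import *
d=np.load("w4.npz"); h=cv2.cvtColor(d["frame"],cv2.COLOR_RGB2HSV); m=cv2.inRange(h,(20,150,60),(34,255,255))
for v in (60,80,100,120,150,180,190,200,210,250,300,350):
    x=np.nonzero(m[v,280:350])[0]+280; print(v,x.min() if len(x) else 0,x.max() if len(x) else 0, [round(1000*ray(d,q,v,.012)[0],1) for q in (x.min(),x.max())], "expected x", 475.3-62*(ray(d,320,v,.012)[1]-.3626))
E
```

```text
60 320 324 [np.float64(471.9), np.float64(474.3)] expected x 470.4841829605323
80 319 324 [np.float64(472.0), np.float64(475.1)] expected x 471.1857936336029
100 319 324 [np.float64(472.7), np.float64(475.9)] expected x 471.9083677722128
120 319 324 [np.float64(473.5), np.float64(476.7)] expected x 472.6528591786016
150 319 323 [np.float64(474.7), np.float64(477.4)] expected x 473.81292331683227
180 305 331 [np.float64(466.6), np.float64(484.1)] expected x 475.02828432620845
190 304 331 [np.float64(466.3), np.float64(484.6)] expected x 475.44638169477975
200 305 330 [np.float64(467.3), np.float64(484.4)] expected x 475.87122948129
210 305 330 [np.float64(467.7), np.float64(485.0)] expected x 476.3029925002107
250 301 330 [np.float64(466.4), np.float64(487.1)] expected x 478.1026872959074
300 304 326 [np.float64(470.6), np.float64(487.0)] expected x 480.5301052756376
350 304 326 [np.float64(472.9), np.float64(490.0)] expected x 483.1804818646645
```

Emit:
drive_tool(
  plan=[
    [[0, 0, 0], [0.2, 0.05, 3], 1],
    [[0, 0, 0], [0, 0, 3], 1],
    [[0, 0, 0], [0, 0, 2], 1],
    [[0, 0, 0], [0, 0, 0.6], 1],
    [[0, 0, 0], [0, 0, 0.6], 1],
    [[0, 0, 0], [0, 0, 0.45], 1],
    [[0, 0, 0], [0, 0, 0], 1],
    [[0, 0, 0], [0, 0, 0], 1],
  ],
)

```text
clock: 9.15
position: [0.4774, 0.3281, 0.0155]
eef_rot: [3.141, -0.001, 1.634]
ft_force: [0.4, 0.6, 0.2]
grip_width: 0.009
grasp_force: 59.5
```

Emit:
drive_tool(
  plan=[
    [[0, 0, 0], [0, 0, 0.15], 1],
    [[0, 0, 0], [0, 0, 0], 0.4],
    [[0, 0, 0], [0, 0, 0], 0.4],
    [[0, 0, 0], [0, 0, 0], 0.4],
    [[0, 0, 0], [0, 0, 0], 0.4],
    [[0, 0, 0], [0, 0, 0], 0.4],
    [[0, 0, 0], [0, 0, -2], 0.4],
    [[0, 0, 0], [0, 0, -4], 0.4],
    [[0, 0, 0], [0, 0, -4], 0.4],
    [[0, 0, 0], [0, 0, -4], 0.4],
    [[0, 0, 0], [0, 0, 0], 0.4],
    [[0, 0, 0], [0, 0, 0], 0.4],
  ],
)

```text
clock: 10.35
position: [0.4772, 0.3283, 0.1541]
eef_rot: [3.14, -0.001, 1.634]
ft_force: [-0.5, 0.7, -0.4]
grip_width: 0.0512
grasp_force: 0.0
```

```bash
python3 - <<'E'
from h import *
go(.4742,-.0319,.003,.751); d=imaging.read_camera("wrist"); crop(d,"w5",150,0,330,400,1.5); print(arm.get_obs()["grip_width"])
E
```

```text
pos [0.4772 0.3283 0.1541] rpy [ 3.1402 -0.0014  1.6341] world d cm [ -0.2999 -36.0198 -15.1084] | tool shift now [-35.9288  -2.5762  15.1084] turn z 0.8830508247340063 alt -2.258541828855787 q7 -0.306529299863582 t 10.35
0.05099791271343149
```

View pics/w5.png

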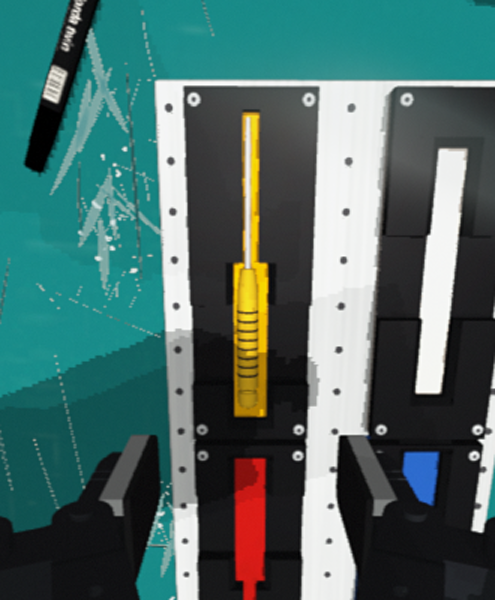

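Yellow driver is seated in its pocket, centred around (247,265) in the crop. Brush next.

Emit:
drive_tool(
  plan=[
    [[0, 0, 0], [-3.9, -0.64, -0.5], 0.4],
    [[0, 0, 0], [-3.9, -0.64, -0.5], 0.4],
    [[0, 0, 0], [-3.9, -0.64, -0.5], 0.4],
    [[0, 0, 0], [-3.9, -0.64, -0.5], 0.4],
    [[0, 0, 0], [-3.9, -0.64, -0.5], 0.4],
    [[0, 0, 0], [-3.9, -0.64, -0.5], 0.4],
    [[0, 0, 0], [-3.9, -0.64, -0.5], 0.4],
    [[0, 0, 0], [-3.9, -0.64, -0.5], 0.4],
    [[0, 0, 0], [-3.9, -0.64, -0.5], 0.4],
    [[0, 0, 0], [-3.9, -0.64, 0], 0.4],
    [[0, 0, 0.147], [0, 0, 0], 0.4],
    [[0, 0, 0.147], [0, 0, 0], 0.4],
    [[0, 0, 0.147], [0, 0, 0], 0.4],
    [[0, 0, 0.147], [0, 0, 0], 0.4],
    [[0, 0, 0.147], [0, 0, 0], 0.4],
    [[0, 0, 0.147], [0, 0, 0], 0.4],
    [[0, 0, 0], [0, 0, 0], 0.4],
    [[0, 0, 0], [0, 0, 0], 0.4],
    [[0, 0, 0], [0, 0, 0], 0.4],
  ],
)

```text
clock: 12.3
position: [0.4374, -0.0653, 0.1979]
eef_rot: [-3.141, 0.001, 0.755]
ft_force: [0.1, -0.3, -0.4]
grip_width: 0.0512
grasp_force: 0.0
```

```bash
python3 - <<'E'
from h import *
go(.4742,-.0319,.003,.751); d=imaging.read_camera("wrist"); crop(d,"w6",0,0,640,480,1); np.savez("w6.npz",**d)
E
```

```text
pos [ 0.4374 -0.0653  0.1979] rpy [-3.1411  0.0008  0.7552] world d cm [  3.6814   3.3402 -19.4891] | tool shift now [ 4.97    0.0912 19.4891] turn z 0.0041823696112195385 alt -3.1374102839785736 q7 -0.3560409575088587 t 12.3
```

View pics/w6.png

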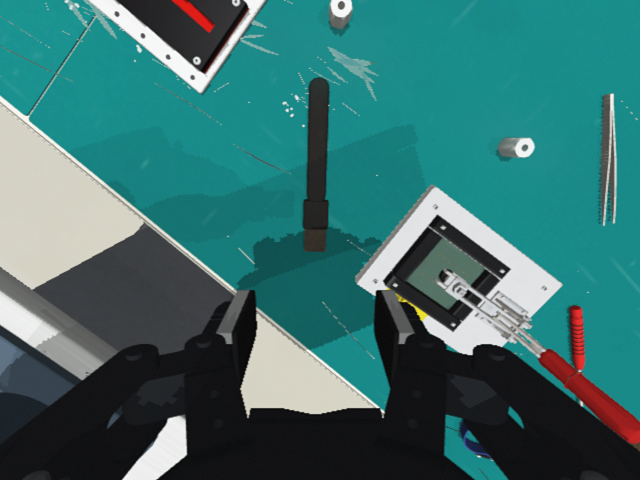

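```bash
python3 - <<'E'
from h import *
d=np.load("w6.npz")
A,N,B=ray(d,318.5,77.5,.007),ray(d,316,200,.009),ray(d,315,251,.005)
v=A-B; L=np.hypot(*v); u=v/L; print("len",L,"neck->end",np.hypot(*(A-N)),"ang",np.arctan2(v[1],v[0])); c=(A+B)/2; print(c,"grip",c+.008*u, "from neck",N+.036*u)
g=(c+.008*u+N+.036*u)/2; go(*g,.003,np.arctan2(v[1],v[0]))
E
```

```text
len 0.1578928351902912 neck->end 0.10606967886574023 ang 0.7362477067061917
[ 0.4668 -0.0393] grip [ 0.4727 -0.0339] from neck [ 0.4733 -0.0333]
pos [ 0.4375 -0.0653  0.198 ] rpy [-3.1412  0.0004  0.7544] world d cm [  3.5512   3.1765 -19.5041] | tool shift now [ 4.7631  0.1174 19.5041] turn z 0.0181636269402623 alt -3.123429026649531 q7 -0.3566058490247277 t 12.35
```

The brush spans from (318,78) to (315,250). That gives 158 mm, which matches its given length.

Emit:
drive_tool(
  plan=[
    [[0, 0, 0.018], [0, 0, 0], 0.4],
    [[0, 0, 0], [2.4, 0.06, 3], 0.4],
    [[0, 0, 0], [2.4, 0.06, 3], 0.4],
    [[0, 0, 0], [0, 0, 4], 0.4],
    [[0, 0, 0], [0, 0, 4], 0.4],
    [[0, 0, 0], [0, 0, 3], 0.4],
    [[0, 0, 0], [0, 0, 1.5], 0.4],
    [[0, 0, 0], [0, 0, 0.9], 0.4],
    [[0, 0, 0], [0, 0, 0], 0.4],
    [[0, 0, 0], [0, 0, 0], 0.4],
    [[0, 0, 0], [0, 0, 0], 1],
    [[0, 0, 0], [0, 0, 0], 1],
    [[0, 0, 0], [0, 0, 0], 1],
    [[0, 0, 0], [0, 0, 0], 1],
    [[0, 0, 0], [0, 0, 0], 1],
    [[0, 0, 0], [0, 0, 0], 1],
  ],
)

```text
clock: 13.95
position: [0.4746, -0.0339, 0.0052]
eef_rot: [3.141, -0.001, 0.734]
ft_force: [-2.1, 1.1, 9.5]
grip_width: 0.0151
grasp_force: 58.5
```

```bash
python3 - <<'E'
from h import *
go(.5854,.1929,.12,1.633)
E
```

```text
pos [ 0.4746 -0.0339  0.0052] rpy [ 3.1408 -0.0015  0.7338] world d cm [11.0779 22.6824 11.4772] | tool shift now [ 23.4173  -9.4256 -11.4772] turn z -0.8991897027199465 alt 2.2424029508698466 q7 -0.12211801619575005 t 13.95
```

Emit:
drive_tool(
  plan=[
    [[0, 0, 0], [0, 0, -2], 1],
    [[0, 0, 0], [0, 0, -3], 1],
    [[0, 0, 0], [0, 0, -4], 1],
    [[0, 0, -0.15], [0, 0, -2.5], 1],
    [[0, 0, -0.15], [0, 0, 0], 1],
    [[0, 0, -0.15], [0, 0, 0], 1],
    [[0, 0, -0.15], [0, 0, 0], 1],
    [[0, 0, -0.15], [0, 0, 0], 1],
    [[0, 0, -0.149], [0, 0, 0], 1],
    [[0, 0, 0], [3.66, 2.08, 0], 1],
    [[0, 0, 0], [3.66, 2.08, 0], 1],
    [[0, 0, 0], [3.66, 2.08, 0], 1],
    [[0, 0, 0], [3.66, 2.08, 0], 1],
    [[0, 0, 0], [3.66, 2.08, 0], 1],
    [[0, 0, 0], [3.66, 2.08, 0], 1],
    [[0, 0, 0], [0, 0, 0], 1],
    [[0, 0, 0], [0, 0, 0], 1],
    [[0, 0, 0], [0, 0, 0], 1],
  ],
)

```text
clock: 15.75
position: [0.5846, 0.1915, 0.1195]
eef_rot: [-3.141, 0.001, 1.632]
ft_force: [0.3, 0.3, 0.4]
grip_width: 0.0152
grasp_force: 58.8
```

```bash
python3 - <<'E'
from h import *
go(.5854,.1929,.017,1.633); d=imaging.read_camera("wrist"); crop(d,"w7",0,0,640,480,1); np.savez("w7.npz",**d)
p=arm.get_obs()["position"]; u=np.array([-.0617,.998])
for g in (.071,): print("expected handle end px",proj(d,[*(p[:2]+u*g),p[2]]), "pocket end px",proj(d,[*(np.array([.5859,.1849])+u*.084),.012]))
E
```

```text
pos [0.5846 0.1915 0.1195] rpy [-3.1412  0.0009  1.6315] world d cm [  0.0777   0.1448 -10.2451] | tool shift now [ 0.1399  0.0863 10.2451] turn z -0.0014759137600881544 alt 3.140116739829705 q7 -0.014007298258608728 t 15.75
expected handle end px [317.7916 136.9666] pocket end px [318.0127 125.747 ]
```

View pics/w7.png

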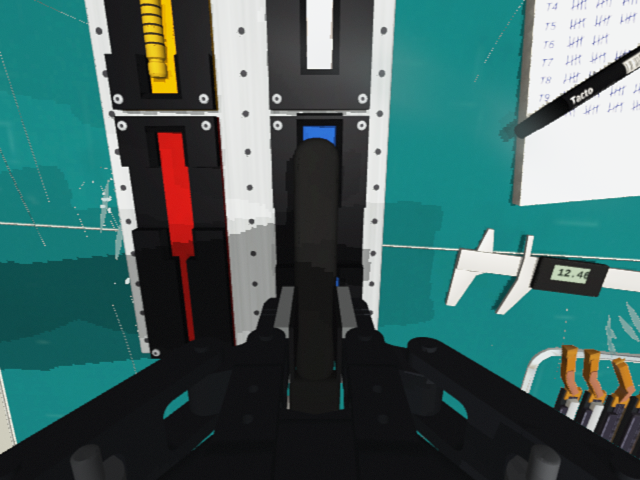

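Brush is held straight: its handle end is at (316,137) where expected, and the pocket end is at (319,125). Descending.

Emit:
drive_tool(
  plan=[
    [[0, 0, 0], [0.14, 0.09, 3], 1],
    [[0, 0, 0], [0, 0, 3], 1],
    [[0, 0, 0], [0, 0, 2.5], 1],
    [[0, 0, 0], [0, 0, 0.6], 1],
    [[0, 0, 0], [0, 0, 0.6], 1],
    [[0, 0, 0], [0, 0, 0.5], 1],
    [[0, 0, 0], [0, 0, 0], 1],
    [[0, 0, 0], [0, 0, 0], 1],
  ],
)

```text
clock: 16.6
position: [0.5863, 0.1944, 0.0181]
eef_rot: [3.141, -0.0, 1.633]
ft_force: [0.2, 0.3, 0.3]
grip_width: 0.0152
grasp_force: 58.8
```

Emit:
drive_tool(
  plan=[
    [[0, 0, 0], [0, 0, 0.1], 1],
    [[0, 0, 0], [0, 0, 0], 0.4],
    [[0, 0, 0], [0, 0, 0], 0.4],
    [[0, 0, 0], [0, 0, 0], 0.4],
    [[0, 0, 0], [0, 0, 0], 0.4],
    [[0, 0, 0], [0, 0, 0], 0.4],
    [[0, 0, 0], [0, 0, -2], 0.4],
    [[0, 0, 0], [0, 0, -4], 0.4],
    [[0, 0, 0], [0, 0, -4], 0.4],
    [[0, 0, 0], [0, 0, -4], 0.4],
    [[0, 0, 0], [0, 0, -4], 0.4],
    [[0, 0, 0], [0, 0, 0], 0.4],
    [[0, 0, 0], [0, 0, 0], 0.4],
  ],
)

```text
clock: 17.9
position: [0.5861, 0.1945, 0.1971]
eef_rot: [3.14, -0.001, 1.633]
ft_force: [-1.0, 0.1, -1.0]
grip_width: 0.0514
grasp_force: 0.0
```

```bash
python3 - <<'E'
from h import *
u=np.array([np.cos(.985),np.sin(.985)]); go(*(np.array([.6568,-.2295])-.05*u),.2,.985); d=imaging.read_camera("wrist"); crop(d,"w8",180,0,280,400,1.5); 
E
```

```text
pos [0.5861 0.1945 0.1971] rpy [ 3.14   -0.0008  1.633 ] world d cm [  4.3024 -46.5632   0.2926] | tool shift now [-46.7407   1.3987  -0.2926] turn z 0.6480186310674534 alt -2.4935740225223397 q7 -0.056042137697679344 t 17.9
```

View pics/w8.png

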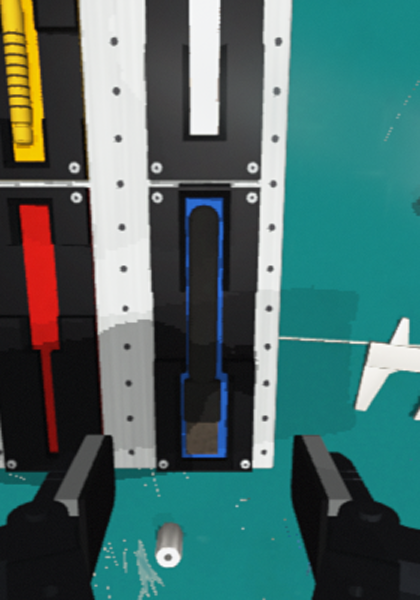

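Brush is in its pocket with blue showing evenly on all sides. Tweezers next.

Emit:
drive_tool(
  plan=[
    [[0, 0, 0], [-4.67, 0.14, 0], 0.4],
    [[0, 0, 0], [-4.67, 0.14, 0], 0.4],
    [[0, 0, 0], [-4.67, 0.14, 0], 0.4],
    [[0, 0, 0], [-4.67, 0.14, 0], 0.4],
    [[0, 0, 0], [-4.67, 0.14, 0], 0.4],
    [[0, 0, 0], [-4.67, 0.14, 0], 0.4],
    [[0, 0, 0], [-4.67, 0.14, 0], 0.4],
    [[0, 0, 0], [-4.67, 0.14, 0], 0.4],
    [[0, 0, 0], [-4.67, 0.14, 0], 0.4],
    [[0, 0, 0], [-4.67, 0.14, 0], 0.4],
    [[0, 0, 0.13], [0, 0, 0], 0.4],
    [[0, 0, 0.13], [0, 0, 0], 0.4],
    [[0, 0, 0.13], [0, 0, 0], 0.4],
    [[0, 0, 0.13], [0, 0, 0], 0.4],
    [[0, 0, 0.128], [0, 0, 0], 0.4],
    [[0, 0, 0], [0, 0, 0], 0.4],
    [[0, 0, 0], [0, 0, 0], 0.4],
    [[0, 0, 0], [0, 0, 0], 0.4],
  ],
)

```text
clock: 19.75
position: [0.6285, -0.2708, 0.1956]
eef_rot: [-3.141, 0.0, 0.988]
ft_force: [0.1, -1.2, -0.5]
grip_width: 0.0512
grasp_force: 0.0
```

```bash
python3 - <<'E'
from h import *
go(.6568,-.2295,.003,.985); d=imaging.read_camera("wrist"); crop(d,"w9",0,0,640,480,1); np.savez("w9.npz",**d)
E
```

```text
pos [ 0.6285 -0.2708  0.1956] rpy [-3.1405  0.0003  0.9877] world d cm [  2.8262   4.1316 -19.2575] | tool shift now [ 5.0051  0.0843 19.2575] turn z 0.0026960186591087343 alt -3.1388966349306844 q7 0.12112706198863328 t 19.75
```

View pics/w9.png

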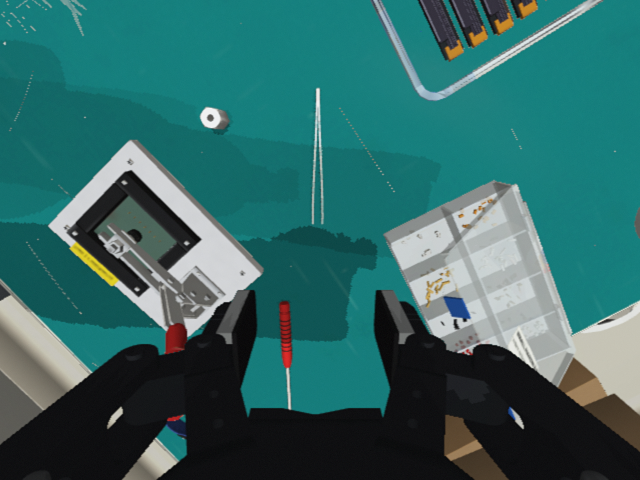

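```bash
python3 - <<'E'
from h import *
d=np.load("w9.npz")
A,B=ray(d,318.5,87.5,.006),ray(d,318,224,.005)
v=A-B; L=np.hypot(*v); c=(A+B)/2; print("tw len",L,c,np.arctan2(v[1],v[0])); go(*c,.003,np.arctan2(v[1],v[0]))
A,B,T=ray(d,284.5,301,.006),ray(d,288,367,.006),ray(d,290,410,.004); v=A-B;L=np.hypot(*v); print("rd handle",L,A,B,(A+B)/2,np.arctan2(v[1],v[0]),T)
print("box corner",ray(d,387,236,.0),ray(d,387,236,.04),"lever",ray(d,177,330,.1),"so2",ray(d,211,117,.03))
h=cv2.cvtColor(d["frame"],cv2.COLOR_RGB2HSV); m=cv2.inRange(h,(0,150,60),(8,255,255))|cv2.inRange(h,(174,150,60),(180,255,255)); m[:,:265]=0;m[:280]=0;m[390:]=0;m[:,310:]=0
P=np.array([ray(d,u,v,.007) for v,u in zip(*np.nonzero(m))]); print("red handle",cv2.minAreaRect((P*1000).astype(np.float32)))
E
```

```text
tw len 0.12158010655754459 [ 0.6576 -0.2308] 0.986686840734366
pos [ 0.6286 -0.2709  0.1959] rpy [-3.141  0.     0.987] world d cm [  2.8981   4.016  -19.288 ] | tool shift now [ 4.9483  0.2044 19.288 ] turn z 0.0003005061860155145 alt -3.1412921474037776 q7 0.12058824642849589 t 19.8
rd handle 0.07903143081461947 [ 0.5509 -0.3304] [ 0.509  -0.3973] [ 0.5299 -0.3639] 1.0116338794837854 [ 0.4773 -0.4469]
box corner [ 0.6736 -0.3302] [ 0.6729 -0.3162] lever [ 0.5023 -0.2718] so2 [ 0.6036 -0.1525]
red handle ((529.3916625976562, -363.4043884277344), (77.72796630859375, 10.223872184753418), 57.998741149902344)
```

The tweezers run from (318,88) to (318,224), which gives 121.6 mm and matches. Grasping.

Emit:
drive_tool(
  plan=[
    [[0, 0, 0], [2.47, 0.1, 3], 0.4],
    [[0, 0, 0], [2.48, 0.1, 3], 0.4],
    [[0, 0, 0], [0, 0, 4], 0.4],
    [[0, 0, 0], [0, 0, 4], 0.4],
    [[0, 0, 0], [0, 0, 3], 0.4],
    [[0, 0, 0], [0, 0, 1.4], 0.4],
    [[0, 0, 0], [0, 0, 0.8], 0.4],
    [[0, 0, 0], [0, 0, 0], 0.4],
    [[0, 0, 0], [0, 0, 0], 0.4],
    [[0, 0, 0], [0, 0, 0], 1],
    [[0, 0, 0], [0, 0, 0], 1],
    [[0, 0, 0], [0, 0, 0], 1],
    [[0, 0, 0], [0, 0, 0], 1],
    [[0, 0, 0], [0, 0, 0], 1],
    [[0, 0, 0], [0, 0, 0], 1],
    [[0, 0, 0], [0, 0, 0], 1],
  ],
)

```text
clock: 21.4
position: [0.6583, -0.2309, 0.0053]
eef_rot: [3.14, -0.001, 0.985]
ft_force: [-1.2, 1.1, 5.8]
grip_width: 0.0074
grasp_force: 58.8
```

```bash
python3 - <<'E'
from h import *
go(.575,.3685,.12,1.633)
E
```

```text
pos [ 0.6583 -0.2309  0.0053] rpy [ 3.1404 -0.0005  0.9849] world d cm [-8.3307 59.9446 11.4674] | tool shift now [ 45.3411 -40.0866 -11.4674] turn z -0.6480813763155817 alt 2.4935112772742114 q7 0.1542280578542658 t 21.4
```

Emit:
drive_tool(
  plan=[
    [[0, 0, 0], [0, 0, -2], 1],
    [[0, 0, 0], [0, 0, -3.5], 1],
    [[0, 0, -0.13], [0, 0, -3], 1],
    [[0, 0, -0.13], [0, 0, -3], 1],
    [[0, 0, -0.13], [0, 0, 0], 1],
    [[0, 0, -0.13], [0, 0, 0], 1],
    [[0, 0, -0.128], [0, 0, 0], 1],
    [[0, 0, 0], [4.64, -0.352, 0], 1],
    [[0, 0, 0], [4.64, -0.352, 0], 1],
    [[0, 0, 0], [4.64, -0.352, 0], 1],
    [[0, 0, 0], [4.64, -0.352, 0], 1],
    [[0, 0, 0], [4.64, -0.352, 0], 1],
    [[0, 0, 0], [4.64, -0.352, 0], 1],
    [[0, 0, 0], [4.64, -0.352, 0], 1],
    [[0, 0, 0], [4.64, -0.352, 0], 1],
    [[0, 0, 0], [4.64, -0.352, 0], 1],
    [[0, 0, 0], [4.64, -0.352, 0], 1],
    [[0, 0, 0], [4.64, -0.352, 0], 1],
    [[0, 0, 0], [4.64, -0.352, 0], 1],
    [[0, 0, 0], [4.64, -0.352, 0], 1],
  ],
)

```text
clock: 23.4
position: [0.5743, 0.3703, 0.1197]
eef_rot: [3.141, -0.0, 1.633]
ft_force: [1.1, -0.2, 0.6]
grip_width: 0.0074
grasp_force: 58.8
```

Emit:
drive_tool(
  plan=[
    [[0, 0, 0], [0, 0, 0], 1],
    [[0, 0, 0], [0, 0, 0], 1],
    [[0, 0, 0], [0, 0, 0], 1],
  ],
)

```text
clock: 23.7
position: [0.5753, 0.3668, 0.1195]
eef_rot: [3.141, 0.001, 1.631]
ft_force: [0.3, -1.0, -0.3]
grip_width: 0.007
grasp_force: 58.8
```

```bash
python3 - <<'E'
from h import *
go(.575,.3685,.017,1.633); d=imaging.read_camera("wrist"); crop(d,"w10",120,0,400,440,1.3); np.savez("w10.npz",**d)
p=arm.get_obs()["position"]; u=np.array([-.0617,.998])
print("expected far end px",proj(d,[*(p[:2]+u*.0605),p[2]]), "pocket end px",proj(d,[*(np.array([.575,.3685])+u*.064),.012]))
E
```

```text
pos [0.5753 0.3668 0.1195] rpy [3.1412 0.0011 1.6313] world d cm [ -0.0263   0.1725 -10.2511] | tool shift now [ 0.1738 -0.0158 10.2511] turn z -0.0016715661876598453 alt 3.1399210874021333 q7 -0.2433629812460862 t 23.7
expected far end px [318.0136 165.2211] pocket end px [316.2847 143.7364]
```

View pics/w10.png

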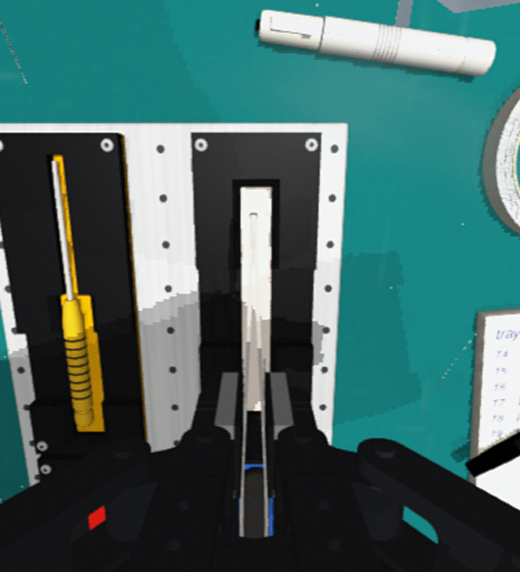

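Tweezers are held level: the far end is at about (315,164) against (318,165) expected, so I'll add a small yaw trim. Descending.

Emit:
drive_tool(
  plan=[
    [[0, 0, 0.02], [0.15, 0, 3], 1],
    [[0, 0, 0], [0, 0, 3], 1],
    [[0, 0, 0], [0, 0, 2.5], 1],
    [[0, 0, 0], [0, 0, 0.6], 1],
    [[0, 0, 0], [0, 0, 0.6], 1],
    [[0, 0, 0], [0, 0, 0.5], 1],
    [[0, 0, 0], [0, 0, 0], 1],
    [[0, 0, 0], [0, 0, 0], 1],
  ],
)

```text
clock: 24.55
position: [0.5752, 0.37, 0.0182]
eef_rot: [3.141, -0.001, 1.613]
ft_force: [-0.4, -0.1, -0.4]
grip_width: 0.0073
grasp_force: 58.8
```

Emit:
drive_tool(
  plan=[
    [[0, 0, 0], [-0.1, 0, 0.1], 1],
    [[0, 0, 0], [0, 0, 0], 0.4],
    [[0, 0, 0], [0, 0, 0], 0.4],
    [[0, 0, 0], [0, 0, 0], 0.4],
    [[0, 0, 0], [0, 0, 0], 0.4],
    [[0, 0, 0], [0, 0, 0], 0.4],
    [[0, 0, 0], [0, 0, -2], 0.4],
    [[0, 0, 0], [0, 0, -4], 0.4],
    [[0, 0, 0], [0, 0, -4], 0.4],
    [[0, 0, 0], [0, 0, -4], 0.4],
    [[0, 0, 0], [0, 0, -4], 0.4],
    [[0, 0, 0], [0, 0, 0], 0.4],
    [[0, 0, 0], [0, 0, 0], 0.4],
  ],
)

```text
clock: 25.85
position: [0.5751, 0.3691, 0.1973]
eef_rot: [3.14, -0.001, 1.613]
ft_force: [0.5, -0.1, -1.0]
grip_width: 0.0514
grasp_force: 0.0
```

```bash
python3 - <<'E'
from h import *
d=imaging.read_camera("wrist"); crop(d,"w11",200,100,230,270,1.8)
go(.5294,-.3634,.003,1.012); go(.620,-.32,.2,1.012)
E
```

```text
pos [0.5743 0.3689 0.1959] rpy [-3.141 -0.     1.613] world d cm [ -4.4922 -73.2283 -19.2877] | tool shift now [-72.9739  -7.5745  19.2877] turn z 0.6009548844967911 alt -2.540637769093002 q7 -0.2957358184410494 t 25.9
pos [0.5743 0.3689 0.1959] rpy [-3.141 -0.     1.613] world d cm [  4.5678 -68.8883   0.4123] | tool shift now [-69.0196   1.6604  -0.4123] turn z 0.6009548844967911 alt -2.540637769093002 q7 -0.2957358184410494 t 25.9
```

View pics/w11.png

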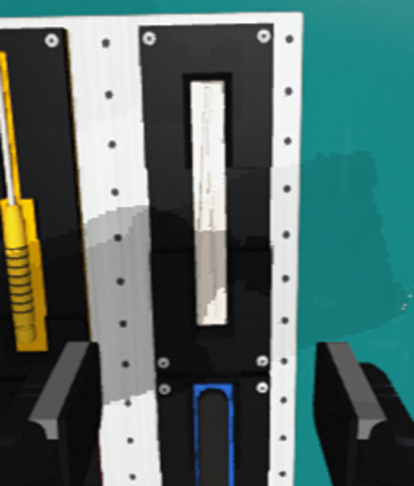

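Tweezers are seated, centred in the white pocket. Before going for the red driver I'll check lever clearance numerically.

```bash
python3 - <<'E'
from h import *
t=imaging.read_camera("top"); d=np.load("w2.npz")
for z in (.06,.08,.1,.12,.14): print(z,ray(t,590/3.8+270,296/3.8+180,z),ray(d,235,408,z))
g=np.array([.5294,-.3634]); u=np.array([.53,.848]); n=np.array([u[1],-u[0]])
for q in ([.505,-.32],[.5,-.31]): print("along",(q-g)@u,"across",(q-g)@n)
E
```

```text
0.06 [ 0.5064 -0.3259] [ 0.4766 -0.3855]
0.08 [ 0.5045 -0.3222] [ 0.481  -0.3674]
0.1 [ 0.5025 -0.3185] [ 0.4853 -0.3493]
0.12 [ 0.5006 -0.3148] [ 0.4897 -0.3312]
0.14 [ 0.4987 -0.3111] [ 0.4941 -0.3131]
along 0.023871200000000006 across -0.043693199999999974
along 0.02970120000000001 across -0.05323319999999999
```

Lever end is about 0.14 m high and 54 mm across from the grip, so clearance is tight. I'll pick with a small lean of the hand along the driver's axis, away from the lever.

Emit:
drive_tool(
  plan=[
    [[0, 0, 0], [-4.59, -0.49, 0], 0.4],
    [[0, 0, 0], [-4.59, -0.49, 0], 0.4],
    [[0, 0, 0], [-4.59, -0.49, 0], 0.4],
    [[0, 0, 0], [-4.59, -0.49, 0], 0.4],
    [[0, 0, 0], [-4.59, -0.49, 0], 0.4],
    [[0, 0, 0], [-4.59, -0.49, 0], 0.4],
    [[0, 0, 0], [-4.59, -0.49, 0], 0.4],
    [[0, 0, 0], [-4.59, -0.49, 0], 0.4],
    [[0, 0, 0], [-4.59, -0.49, 0], 0.4],
    [[0, 0, 0], [-4.59, -0.49, 0], 0.4],
    [[0, 0, 0], [-4.59, -0.49, 0], 0.4],
    [[0, 0, 0], [-4.59, -0.49, 0], 0.4],
    [[0, 0, 0], [-4.59, -0.49, 0], 0.4],
    [[0, 0, 0], [-4.59, -0.49, 0], 0.4],
    [[0, 0, 0], [-4.59, -0.49, 0], 0.4],
    [[0, 0, 0], [-4.59, -0.49, 0], 0.4],
  ],
)

```text
clock: 27.55
position: [0.5264, -0.3695, 0.1947]
eef_rot: [-3.14, -0.002, 1.613]
ft_force: [1.5, -0.3, -0.1]
grip_width: 0.0514
grasp_force: 0.0
```

Emit:
drive_tool(
  plan=[
    [[0, 0, 0.12], [0, 0, 0], 0.6],
    [[0, 0, 0.12], [0, 0, 0], 0.6],
    [[0, 0, 0.12], [0, 0, 0], 0.6],
    [[0, 0, 0.12], [0, 0, 0], 0.6],
    [[0, 0, 0.12], [0, 0, 0], 0.6],
    [[0, 0.15, 0], [0, 0, 0], 0.6],
    [[0, 0, 0], [0, 0, 0], 0.6],
    [[0, 0, 0], [0, 0, 0], 0.6],
    [[0, 0, 0], [0, 0, 0], 0.6],
  ],
)

```text
clock: 28.45
position: [0.5272, -0.3676, 0.1953]
eef_rot: [-3.14, -0.15, 1.013]
ft_force: [-0.7, -0.0, 0.2]
grip_width: 0.0341
grasp_force: 0.0
```

```bash
python3 - <<'E'
from h import *
d=imaging.read_camera("wrist"); crop(d,"w12",0,0,640,480,1); np.savez("w12.npz",**d)
h=cv2.cvtColor(d["frame"],cv2.COLOR_RGB2HSV); m=cv2.inRange(h,(0,150,50),(8,255,255))|cv2.inRange(h,(174,150,50),(180,255,255))
k,l,st,c=cv2.connectedComponentsWithStats(m)
for i in range(1,k):
    if st[i,4]>150:
        P=np.array([ray(d,u,v,.006) for v,u in zip(*np.nonzero(l==i))]); print(st[i],c[i],cv2.minAreaRect((P*1000).astype(np.float32)))
o=arm.get_obs(); print(o["position"],o["eef_rot"],o["grip_width"],o["clock"])
print("expected handle centre px",proj(d,[.5294,-.3634,.006]))
E
```

```text
[ 193  166   31   58 1384] [207.4906 195.8873] ((463.4267883300781, -274.5868225097656), (53.82429885864258, 28.80230712890625), 58.075408935546875)
[310 199  11  78 767] [315.2099 236.764 ] ((528.2900390625, -363.9389953613281), (75.1290512084961, 9.772637367248535), 58.17269515991211)
[ 0.5276 -0.3672  0.1955] [-3.1403 -0.1499  1.014 ] 0.034380620738953156 28.5
expected handle centre px [315.6278 237.0075]
```

```bash
python3 - <<'E'
from h import *
d=np.load("w12.npz")
for p in ([.4985,-.311,.14],[.504,-.32,.085],[.5023,-.2718,.1]): print(proj(d,p))
h=cv2.cvtColor(d["frame"],cv2.COLOR_RGB2HSV); m=cv2.inRange(h,(0,120,30),(8,255,255))|cv2.inRange(h,(174,120,30),(180,255,255)); m[:,300:]=0
v,u=np.nonzero(m); 
for r in range(v.min(),v.max()+1,6): q=u[v==r]; print(r,q.min() if len(q) else None,q.max() if len(q) else None)
t=imaging.read_camera("top")
for z in (.06,.08,.1,.12,.14): print(z,ray(t,590/3.8+270,296/3.8+180,z),ray(d,208,223,z))
E
```

```text
[222.8668 218.7066]
[255.2027 219.3215]
[210.5656 162.4017]
166 204 210
172 198 216
178 197 217
184 194 220
190 195 220
196 194 221
202 193 222
208 193 223
214 195 222
220 199 215
0.06 [ 0.5064 -0.3259] [ 0.4652 -0.3017]
0.08 [ 0.5045 -0.3222] [ 0.4713 -0.3034]
0.1 [ 0.5025 -0.3185] [ 0.4775 -0.3051]
0.12 [ 0.5006 -0.3148] [ 0.4836 -0.3068]
0.14 [ 0.4987 -0.3111] [ 0.4897 -0.3085]
```

Lever end confirmed near (0.495,-0.309,0.15), so it clears the leaned hand. Descending vertically.

Emit:
drive_tool(
  plan=[
    [[0, 0, 0], [-0.73, -0.1, 3.95], 0.6],
    [[0, 0, 0], [-0.6, 0, 3.95], 0.6],
    [[0, 0, 0], [-0.6, 0, 3.95], 0.6],
    [[0, 0, 0], [-0.45, 0, 3], 0.6],
    [[0, 0, 0], [-0.3, 0, 2], 0.6],
    [[0, 0, 0], [-0.15, 0, 1], 0.6],
    [[0, 0, 0], [-0.14, 0, 0.95], 0.6],
    [[0, 0, 0], [0, 0, 0], 0.6],
    [[0, 0, 0], [0, 0, 0], 0.6],
    [[0, 0, 0], [0, 0, 0], 0.6],
  ],
)

```text
clock: 29.55
position: [0.5263, -0.3691, 0.0071]
eef_rot: [3.14, -0.15, 1.013]
ft_force: [-0.6, -0.3, -0.2]
grip_width: 0.0341
grasp_force: 0.0
```

Emit:
drive_tool(
  plan=[
    [[0, 0, 0], [0, 0, 0.2], 0.6],
    [[0, 0, 0], [0, 0, 0], 0.6],
    [[0, 0, 0], [0, 0, 0], 1],
    [[0, 0, 0], [0, 0, 0], 1],
    [[0, 0, 0], [0, 0, 0], 1],
    [[0, 0, 0], [0, 0, 0], 1],
    [[0, 0, 0], [0, 0, 0], 1],
    [[0, 0, 0], [0, 0, 0], 1],
  ],
)

```text
clock: 30.35
position: [0.5259, -0.3686, 0.0043]
eef_rot: [3.141, -0.15, 1.013]
ft_force: [-0.6, 1.2, 5.6]
grip_width: 0.0088
grasp_force: 59.2
```

Emit:
drive_tool(
  plan=[
    [[0, 0, 0], [0.3, 0, -1.98], 1],
    [[0, 0, 0], [0.6, 0, -3.95], 1],
    [[0, 0, 0], [0.6, 0, -3.95], 1],
    [[0, 0, 0], [0.6, 0, -3.95], 1],
    [[0, 0, 0], [0.6, 0, -3.95], 1],
    [[0, 0, 0], [0.3, 0, -1.98], 1],
    [[0.0185, 0, -0.1226], [0, 0, 0], 1],
    [[0.0185, 0, -0.1226], [0, 0, 0], 1],
    [[0.0185, 0, -0.1226], [0, 0, 0], 1],
    [[0.0185, 0, -0.1226], [0, 0, 0], 1],
    [[0.0185, 0, -0.1226], [0, 0, 0], 1],
    [[0, 0, 0], [0, 0, 0], 1],
    [[0, 0, 0], [0, 0, 0], 1],
  ],
)

```text
clock: 31.65
position: [0.5258, -0.3683, 0.2036]
eef_rot: [-3.141, -0.15, 1.629]
ft_force: [0.3, 0.5, -0.9]
grip_width: 0.009
grasp_force: 58.7
```

```bash
cat >> h.py <<'E'
def go2(x,y,z):
    from scipy.spatial.transform import Rotation as R
    o=arm.get_obs(); M=R.from_euler("xyz",o["eef_rot"]).as_matrix()
    print(o["position"],o["eef_rot"],o["grip_width"],o["clock"],"tool shift cm",M.T@(np.array([x,y,z])-o["position"])*100)
E
python3 -c "
from h import *
go2(.4848,.2094,.2);go2(.4848,.2094,.12)"
```

```text
[ 0.5258 -0.3683  0.2036] [-3.1413 -0.1503  1.629 ] 0.009015026717770023 31.65 tool shift cm [57.2096 -0.7318  9.0207]
[ 0.5258 -0.3683  0.2036] [-3.1413 -0.1503  1.629 ] 0.009015026717770023 31.65 tool shift cm [56.0121 -0.7296 16.9306]
```

Emit:
drive_tool(
  plan=[
    [[0, 0, 0], [4.4, -0.056, 0.69], 1],
    [[0, 0, 0], [4.4, -0.056, 0.69], 1],
    [[0, 0, 0], [4.4, -0.056, 0.69], 1],
    [[0, 0, 0], [4.4, -0.056, 0.69], 1],
    [[0, 0, 0], [4.4, -0.056, 0.69], 1],
    [[0, 0, 0], [4.4, -0.056, 0.69], 1],
    [[0, 0, 0], [4.4, -0.056, 0.69], 1],
    [[0, 0, 0], [4.4, -0.056, 0.69], 1],
    [[0, 0, 0], [4.4, -0.056, 0.69], 1],
    [[0, 0, 0], [4.4, -0.056, 0.69], 1],
    [[0, 0, 0], [4.4, -0.056, 0.69], 1],
    [[0, 0, 0], [4.4, -0.056, 0.69], 1],
    [[0, 0, 0], [4.4, -0.056, 0.69], 1],
    [[0, 0, 0], [-0.6, 0, 3.95], 1],
    [[0, 0, 0], [-0.6, 0, 3.95], 1],
    [[0, 0, 0], [0, 0, 0], 1],
    [[0, 0, 0], [0, 0, 0], 1],
    [[0, 0, 0], [0, 0, 0], 1],
  ],
)

```text
clock: 33.45
position: [0.4841, 0.2087, 0.1225]
eef_rot: [3.139, -0.151, 1.631]
ft_force: [-0.2, -0.6, -0.4]
grip_width: 0.009
grasp_force: 58.8
```

```bash
python3 - <<'E'
from h import *
go2(.4848,.2094,.0163)
d=imaging.read_camera("wrist"); crop(d,"w13",0,0,640,480,1)
p=arm.get_obs()["position"]; u=np.array([-.0617,.998])
print("expect handle end, px",proj(d,[*(p[:2]+u*.0434),p[2]+.002]),"handle line",proj(d,[*(p[:2]+u*.02),p[2]+.002]),"pocket end",proj(d,[*(np.array([.4867,.1789])+u*.08),.012]))
h=cv2.cvtColor(d["frame"],cv2.COLOR_RGB2HSV); m=cv2.inRange(h,(0,150,50),(8,255,255))|cv2.inRange(h,(174,150,50),(180,255,255))
print(d["frame"][140:300:8,316].tolist())
for r in range(90,330,10):
    q=np.nonzero(m[r,270:370])[0]+270
    if len(q): print(r,q.min(),q.max(),len(q))
E
```

```text
[0.4841 0.2087 0.1225] [ 3.1392 -0.1506  1.6309] 0.008967302914103721 33.45 tool shift cm [-1.5338  0.0534 10.5096]
expect handle end, px [317.5836 204.9668] handle line [317.6375 259.8866] pocket end [317.1854 190.1503]
[[248, 220, 36], [250, 233, 0], [165, 127, 20], [71, 70, 71], [152, 153, 151], [70, 70, 70], [16, 18, 19], [233, 31, 25], [175, 35, 35], [235, 53, 51], [232, 50, 47], [223, 46, 43], [235, 52, 49], [235, 52, 50], [237, 52, 49], [92, 46, 44], [234, 51, 50], [222, 45, 44], [47, 43, 41], [234, 50, 50]]
190 305 329 25
200 305 330 26
210 302 330 29
220 302 330 29
230 302 330 29
240 302 330 29
250 302 330 26
260 315 330 5
270 304 329 26
280 302 329 28
290 305 325 21
300 305 325 21
310 305 325 21
320 305 325 21
```

Emit:
drive_tool(
  plan=[
    [[0, 0, 0], [-0.42, 0.12, 3], 1],
    [[0, 0, 0], [-0.44, 0, 3], 1],
    [[0, 0, 0], [-0.37, 0, 2.5], 1],
    [[0, 0, 0], [-0.1, 0, 0.7], 1],
    [[0, 0, 0], [-0.1, 0, 0.7], 1],
    [[0, 0, 0], [-0.1, 0, 0.5], 1],
    [[0, 0, 0], [0, 0, 0], 1],
    [[0, 0, 0], [0, 0, 0], 1],
  ],
)

```text
clock: 34.3
position: [0.4847, 0.2097, 0.0165]
eef_rot: [3.14, -0.151, 1.633]
ft_force: [0.2, -0.1, -0.0]
grip_width: 0.0086
grasp_force: 58.8
```

Pose is right and there's no contact force. Releasing, and retreating along the lean.

Emit:
drive_tool(
  plan=[
    [[0, 0, 0], [0, 0, 0.05], 1],
    [[0, 0, 0], [0, 0, 0], 0.4],
    [[0, 0, 0], [0, 0, 0], 0.4],
    [[0, 0, 0], [0, 0, 0], 0.4],
    [[0, 0, 0], [0, 0, 0], 0.4],
    [[0, 0, 0], [0, 0, 0], 0.4],
    [[0, 0, 0], [0.3, 0, -2], 0.4],
    [[0, 0, 0], [0.6, 0, -3.95], 0.4],
    [[0, 0, 0], [0.6, 0, -3.95], 0.4],
    [[0, 0, 0], [0.6, 0, -3.95], 0.4],
    [[0, 0, 0], [0.6, 0, -3.95], 0.4],
    [[0, -0.15, 0], [0, 0, -3], 0.4],
    [[0, 0, 0], [0, 0, -3], 0.4],
    [[0, 0, 0], [0, 0, 0], 0.4],
    [[0, 0, 0], [0, 0, 0], 0.4],
    [[0, 0, 0], [0, 0, 0], 0.4],
  ],
)

```text
clock: 35.9
position: [0.4837, 0.2046, 0.2539]
eef_rot: [-3.14, 0.0, 1.632]
ft_force: [-0.2, -0.3, 0.3]
grip_width: 0.051
grasp_force: 0.0
```

```bash
python3 - <<'E'
from h import *
d=imaging.read_camera("wrist"); crop(d,"w14",0,0,640,480,1); np.savez("w14.npz",**d); go2(.4848,.2094,.25)
u=np.array([-.0617,.998]); n=np.array([.998,.0617]); f=d["frame"]
# profile across each nest at several stations: grey-level edges in nest frame
for name,o,g,st in [("red",(.4867,.1789),1,(.075,.068,.06,.05,.04,.03,.02)),("white",(.575,.3685),1,(.0,-.02,-.04,-.055))]:
    o=np.array(o)
    for s in st:
        row=[]
        for x in range(-12,13,2):
            q=proj(d,[*(o+u*s+n*x/1000),.016]).astype(int); row.append(tuple(int(c) for c in f[q[1],q[0]]) if 0<=q[1]<480 else None)
        print(name,s,row)
t=imaging.read_camera("top"); 
for p in ([.571,.034,.03],[.602,-.150,.03]):
    q=proj(t,p); x,y=q.astype(int); pch=t["frame"][y-8:y+9,x-8:x+9].min(2); v,uu=np.nonzero(pch>150); print("standoff",ray(t,uu.mean()+x-8,v.mean()+y-8,.03),len(v))
E
```

```text
[0.4838 0.2044 0.2538] [-3.1399  0.0007  1.6315] 0.05109270571832004 35.95 tool shift cm [0.4929 0.1345 0.3749]
red 0.075 [(22, 21, 24), (35, 20, 20), (211, 27, 22), (198, 26, 20), (171, 27, 24), (164, 26, 24), (169, 28, 24), (182, 27, 23), (217, 29, 24), (231, 31, 23), (234, 31, 22), (57, 16, 16), (17, 19, 20)]
red 0.068 [(23, 24, 24), (29, 17, 18), (189, 27, 22), (153, 28, 25), (212, 42, 41), (226, 48, 46), (232, 48, 46), (218, 44, 43), (177, 31, 30), (230, 31, 23), (233, 30, 22), (52, 17, 19), (17, 18, 20)]
red 0.06 [(24, 25, 26), (31, 18, 20), (203, 27, 22), (165, 32, 30), (217, 45, 43), (210, 42, 39), (233, 50, 47), (221, 46, 44), (177, 32, 30), (231, 30, 23), (208, 25, 19), (39, 17, 16), (15, 18, 19)]
red 0.05 [(47, 47, 48), (51, 46, 48), (151, 29, 26), (100, 28, 26), (115, 36, 35), (124, 40, 38), (134, 43, 41), (119, 41, 38), (111, 27, 25), (225, 28, 21), (233, 31, 24), (77, 45, 44), (48, 47, 49)]
red 0.04 [(44, 44, 45), (49, 45, 45), (193, 34, 31), (83, 32, 30), (109, 39, 37), (113, 42, 39), (115, 46, 43), (106, 40, 39), (93, 28, 26), (230, 29, 25), (232, 31, 25), (60, 46, 47
[... 645 characters left out ...]
[(89, 89, 88), (86, 87, 87), (164, 159, 152), (151, 146, 139), (213, 215, 211), (239, 241, 240), (224, 223, 219), (135, 130, 125), (221, 223, 219), (241, 242, 241), (88, 90, 89), (74, 76, 76), (73, 76, 76)]
white -0.04 [(89, 91, 90), (80, 81, 81), (75, 76, 75), (147, 146, 140), (239, 240, 240), (239, 240, 240), (218, 218, 215), (138, 137, 132), (240, 241, 239), (229, 228, 223), (75, 77, 76), (64, 70, 68), (62, 68, 67)]
white -0.055 [(86, 88, 87), (78, 79, 79), (69, 72, 71), (212, 212, 206), (239, 240, 240), (238, 239, 239), (239, 240, 239), (215, 216, 207), (237, 237, 235), (240, 242, 241), (120, 120, 115), (60, 65, 65), (61, 66, 65)]
standoff [0.575  0.0347] 26
standoff [ 0.6061 -0.1519] 24
```

The pixel checks show the red driver straight in its pocket, handle end at about +72 mm, and the stand-offs unmoved. Handing in.

```bash
python3 -c "
from workcell import arm
print(arm.finish_job())"
```

```text
the job is handed in; nothing more can be done
None
```

I handed the job in at about 36 s with all four tools in their matching nests and both stand-offs where they started. The red driver's placing was checked by pixel values only, because I had already viewed 15 pictures, one over the limit of 14. No verdict came back.

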